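Push a row of slide cases home against the end stop

TASK

Three metal slide cases stand side by side, touching, in a low metal channel that has an upright stop plate at one end and is open at the other. Push the case at the open end with the fingertips so that the whole row slides along as one train until it stands fully home against the stop plate with no gaps, then move clear. Touch only that last case with the fingers, do not lift or tip any case or let the row come apart, and leave the bottle, the vial and the dish where they are.

Things in the scene. Friction and masses are not known exactly. Their poses are not given: they have to be found in the camera images.
- rail: fixed aluminium channel lying on the worktop, 125 mm wide, 300 mm long; its y axis runs along it, x across it; origin at the middle of its length and width, on its underside. The deck is 6 mm thick, so the cases stand 6 mm above the worktop; two low side fences, tops 23 mm above the worktop, stand 115 mm apart inside and guide the cases. Its long axis lies within about 0.25 rad of left-right as the robot sees it.
- end_stop: fixed steel end piece carrying the upright stop plate (125 mm wide, 10 mm thick, 50 mm high above the worktop), at either the +y or the -y end of the rail; origin on its underside, in the middle of the plate's thickness, 170 mm from the rail's origin, so the face the row must reach lies 5 mm nearer to the rail's middle than the origin
- apron: fixed steel end piece at the other, open end of the rail: a flat plate 40 mm long, level with the deck, without any stop; origin on its underside, 170 mm from the rail's origin
- case_left_center (a point): plain bare-metal slide case, a closed box 112 mm (across the rail) x 60 mm (along the rail) x 82 mm high, about 0.25 kg; point at its centre, 41 mm above its underside. The case of the row nearest the rail's +y end.
- case_mid_center (a point): plain bare-metal slide case, a closed box 112 mm (across the rail) x 60 mm (along the rail) x 82 mm high, about 0.25 kg; point at its centre, 41 mm above its underside. The middle case.
- case_right_center (a point): plain bare-metal slide case, a closed box 112 mm (across the rail) x 60 mm (along the rail) x 82 mm high, about 0.25 kg; point at its centre, 41 mm above its underside. The case of the row nearest the rail's -y end. The three touch each other; the row starts 50 to 100 mm short of the stop plate. It slides with dry friction, at a push of roughly 2 to 10 N.
- bottle_center (a point): bystander: screw-cap bottle, 48 mm across, 96 mm high; point at half height. Leave it alone.
- vial_center (a point): bystander: small screw-cap vial, 24 mm across, 48 mm high; point at half height. Leave it alone.
- dish_center (a point): bystander: flat round closed dish, 61 mm across, 16 mm high; point at half height. Leave it alone.
Things that resemble listed ones, but are neither listed nor needed, are in the scene too. Leave any yellow look-alike of the part that bears case_right_center alone.

How it is judged (in metres and radians):
At the end, for the whole second after the job is handed in: All three cases stand upright (within 0.06 rad) and at rest on the deck, the first within 2.5 mm of the stop plate, and the row closed up: the centre of the middle case within 98.5 mm and that of the last within 160 mm of the stop's origin (95 and 155 mm when perfectly closed) (horizontal distance between case_mid_center and end_stop below 0.0985 m and ((horizontal distance between case_left_center and end_stop below 0.0375 m and horizontal distance between case_right_center and end_stop below 0.16 m) or (horizontal distance between case_right_center and end_stop below 0.0375 m and horizontal distance between case_left_center and end_stop below 0.16 m)) and angle between each of case_left_center, case_mid_center, case_right_center's own z axis and vertical below 0.06 rad and height (world z) of each of case_left_center, case_mid_center, case_right_center below 0.051 m and linear speed of each of case_left, case_mid, case_right below 0.01 m/s); the robot touches nothing.
It fails at once if a case is lifted 10 mm off the deck (height (world z) of any of case_left_center, case_mid_center, case_right_center above 0.057 m).
It fails at once if a case is tipped by more than 0.2 rad (angle between any of case_left_center, case_mid_center, case_right_center's own z axis and vertical above 0.2 rad).
It fails at once if the row comes apart: a gap of more than 15 mm between neighbours (horizontal distance between any of case_left_center, case_right_center and case_mid_center above 0.075 m).
It fails at once if the fingers push on a case other than the one at the open end (contact force between the fingers and case_mid above 1 N or (y of end_stop in the frame of rail above 0 m and contact force between the fingers and case_left above 1 N) or (y of end_stop in the frame of rail below 0 m and contact force between the fingers and case_right above 1 N)).
It fails at once if a bystander (bottle, vial, dish) is moved more than 15 mm (distance of any of bottle_center, vial_center, dish_center from where it was at the start of the episode above 0.015 m).
It also fails if it takes over 40 s, if anything falls off the work surface, if the arm or the gripper's body presses on something with over 40 N, if the wrist force passes 120 N, or if a joint passes its speed limit or range.

ROBOT

A 6-joint arm with a two-finger parallel gripper is mounted at the origin on a cart in front of the work surface, level with it; the furniture and walls round the work are solid. World frame = base frame: x ahead of the robot, y to its left, z up, the work surface at z = 0. Lengths are in mm, angles in rad, forces in N, time in s.
With the tool pointing down it reaches from about 275 to 750 mm from the base axis. Payload 10.2 kg.
Tool frame: the origin (TCP) lies at the very end of the fingers, on their centre line; the grasp point (between the pads) lies 19 mm behind it; z points along the fingers, y is the line along which they close (so a half turn about z gives the same grasp; the last joint's range is limited). The gripper opens to 85 mm and grips with 20 to 120 N. Pads are 22 mm wide; open, the fingers measure 114 mm over their backs; the gripper's body (76 mm by 85 mm) begins 54 mm behind the grasp point. The pads swing forward as they close: fully open they stand 13 mm farther back than shut.
Start: joints at [-1.453, 0.313, 1.498, -0, 1.331, -0.223], TCP at [175.464, -494.817, 231.294] pointing down, gripper open.
Joint ranges: [-2.94, 2.94], [-0.97, 2.17], [0.19, 2.56], [-1.23, 4.37], [0.02, 3.11], [-2.88, 2.88]. Speed limits (rad/s): [2.39, 2.39, 3.01, 3.14, 3.14, 3.14].

INTERFACE

Orientations are given as a unit quaternion [w, x, y, z].
In Python, from rig import ctrl gives the robot as it stands.
- The arm moves only by the shell command python3 -m pendant 'ROWS' [FORCE]. ROWS is JSON, a list that holds one entry, the list of rows, each a list of 5 numbers: the shift along the tool's x, y, z normalised to -1 to 1, where 1 is 200 mm, then the turn about the tool's z normalised to -1 to 1, where 1 is pi rad, then the opening, from 0 (shut) to 1 (fully open). In form: [[[dx, dy, dz, spin, hand], ...]]. A call has 1 to 12 rows; each row is the pose to reach, as a shift and turn from the pose commanded when the call began, along the tool's axes at that moment, turning the shorter way round; what a row does not reach only later rows make up. A row lasts 1/10 s, in which the tool goes at most 50 mm and 8.59 degrees, less where a joint would pass 70% of its speed; a pose out of reach is approached as far as the arm can. A call with a number of a shift or a turn outside -1 to 1 is refused whole. A call with a gripper value outside its range is refused whole. The fingers move at their own pace and stop on an object; FORCE is the grip in N (left out, the last holds). Time passes only in rows, so rows that repeat a pose let the fingers close. It gives the time, the measured TCP pose, the force, the opening and the grip force at its end, in the units of the state.
- ctrl.sense(): the state, without advancing time (a new reading comes with each control period).
- ctrl.capture(name): name is "scene" or "side" or "wrist"; returns (picture, depth): 420x560x3 uint8, blue, green, red; 420x560 float32, mm along the optical axis (not along the pixel's ray), 0 where there is no reading.
- ctrl.get_calibration(name): a dict with "K" (3x3 intrinsics, pixels), "origin" and "rotation" of the camera in the world. Camera axes: x right, y down, z forward; pixel columns grow to the right and rows downward; lengths in mm; the calibration is good to about 2 mm. A picture is of the moment at which its call begins: read the wrist's pose just before it. get_calibration takes no time and is no camera call; for the wrist camera it gives the pose at the moment of the call.
- ctrl.finish_job(): hands the job in; it is judged then, once.
The state is a dict: "time_s": time; "joints": joint angles; "dq": joint speeds; "tau": joint torques, N m; "eef_pos": TCP position; "ee_rot": TCP orientation; "force": force on the tool from outside, world axes, zero at the start; "wrist_torque": the same for the moment, N m; "grip_width": opening from 0.0 (shut) to 1.0 (fully open); "grip_force": force on a finger pad.
Only numpy, scipy, OpenCV 4.12 (cv2) and the standard library are available. Lean on these libraries where they do the work, as an engineer would, in place of code of your own. Each camera call takes 0.05 s, during which the arm holds its last target. There are 200 camera calls.

## Working session

There is one attempt and no reset: what is moved stays moved. The work goes in short steps, Python scripts to look and compute and a shell command to move; the robot and the scene stay as the last step left them, time stands still between calls to the robot, and variables do not carry over. Pictures are saved under pics/ and viewed, at most 10 in all, crops included, and the job is handed in when it is done.

```bash
mkdir -p pics; cat > h.py <<'E'
import numpy as np,cv2
from rig import ctrl
def cap(n):
    k=ctrl.get_calibration(n); p,d=ctrl.capture(n)
    return p,d,k
def world(d,k):
    K=np.array(k['K']);v,u=np.indices(d.shape)
    c=np.stack([(u-K[0,2])/K[0,0]*d,(v-K[1,2])/K[1,1]*d,d],-1)
    return c@np.array(k['rotation']).T+np.array(k['origin'])
E
python3 - <<'E'
from h import *
for n in('scene','side'):
    p,d,k=cap(n);cv2.imwrite(f'pics/{n}.png',p);np.save(n,world(d,k));print(n,k['origin'])
s=ctrl.sense();print(s['eef_pos'],s['ee_rot'],s['time_s'],s['grip_width'])
E
```

```text
Traceback (most recent call last):
  File "h.py", line 9, in world
    return c@np.array(k['rotation']).T+np.array(k['origin'])
           ~^~~~~~~~~~~~~~~~~~~~~~~~~~
ValueError: matmul: Input operand 1 has a mismatch in its core dimension 0, with gufunc signature (n?,k),(k,m?)->(n?,m?) (size 4 is different from 3)
```

View pics/scene.png

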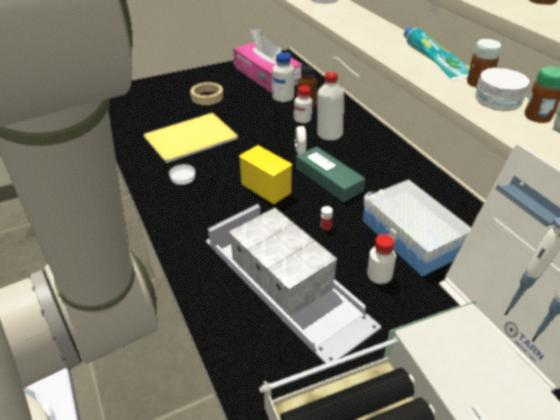

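The scene view shows the row at about (283,255), the stop plate at the upper left (235,220) and the apron at the lower right (350,335). The vial is at (326,218), the bottle at (381,260) and the yellow look-alike at (266,175). The rotation is a quaternion, so I'll fix the helper.

```bash
sed -i "s/np.array(k\['rotation'\]).T/R.from_quat(np.array(k['rotation']),scalar_first=True).as_matrix().T/; 1a from scipy.spatial.transform import Rotation as R" h.py
python3 - <<'E'
from h import *
for n in('scene','side'):
    p,d,k=cap(n);cv2.imwrite(f'pics/{n}.png',p);W=world(d,k);np.save(n,W);print(n,k['origin'])
    if n=='scene':
        for u,v in [(235,220),(350,335),(233,238),(275,212),(334,265),(290,283),(326,212),(381,245),(182,175),(266,160),(330,110)]: print(u,v,W[v,u].round())
s=ctrl.sense();print(s['eef_pos'],s['ee_rot'],s['time_s'],s['grip_width'])
E
```

```text
scene [ 258.22117799 -480.43813468  740.50934921]
235 220 [522. 263.  47.]
350 335 [601. -60.   5.]
233 238 [486. 181.  81.]
275 212 [587. 206.  87.]
334 265 [624.  41.  74.]
290 283 [528.  28.  87.]
326 212 [702. 199.  49.]
381 245 [714.  28.  96.]
182 175 [481. 502.  18.]
266 160 [651. 386.  81.]
330 110 [891. 505.  90.]
side [ 542.96934551 1030.13494599  452.21531965]
[ 175.44379562 -494.62288     230.88425749] [-4.73096836e-04  9.85511383e-01  1.69608639e-01 -6.39865915e-06] 0.15 0.9990116800617805
```

View pics/side.png

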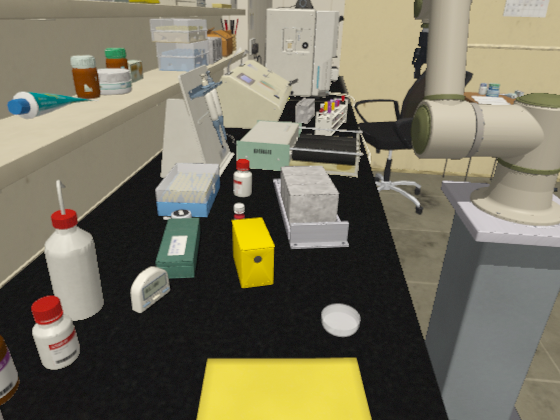

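The side view confirms the stop plate at the +y end, nearest this camera at (318,230), and the row at (308,190). Push is toward +y. Next I'll fit the rail and case geometry from the depth.

```bash
python3 - <<'E'
from h import *
for n in('scene','side'):
    W=np.load(n+'.npy');P=W.reshape(-1,3)
    P=P[np.isfinite(P).all(1)&(P[:,0]>420)&(P[:,0]<690)&(P[:,1]>-120)&(P[:,1]<320)]
    T=P[(P[:,2]>83)&(P[:,2]<94)&(P[:,1]<290)]
    r=cv2.minAreaRect(T[:,:2].astype(np.float32));print(n,'top',len(T),r,np.median(T[:,2]))
    print(cv2.boxPoints(r).round(1).tolist())
    S=P[(P[:,2]>35)&(P[:,2]<54)&(P[:,1]>225)];
    if len(S)>5:print('stop',len(S),S.min(0),S.max(0),cv2.boxPoints(cv2.minAreaRect(S[:,:2].astype(np.float32))).round(1).tolist())
    D=P[(P[:,2]>2.5)&(P[:,2]<30)]
    print('rail',len(D),cv2.boxPoints(cv2.minAreaRect(D[:,:2].astype(np.float32))).round(1).tolist())
E
```

```text
scene top 4275 ((555.65087890625, 116.673583984375), (112.50064849853516, 182.41819763183594), 12.079217910766602) 87.73478874441787
[[481.6000061035156, 194.10000610351562], [519.7000122070312, 15.699999809265137], [629.7000122070312, 39.29999923706055], [591.5999755859375, 217.60000610351562]]
stop 449 [461.53186355 247.41652849  35.04628406] [583.15056971 284.55441917  52.73881938] [[459.20001220703125, 259.8999938964844], [462.3999938964844, 245.89999389648438], [584.5, 273.8999938964844], [581.2999877929688, 287.8999938964844]]
rail 5985 [[419.6000061035156, 316.8999938964844], [421.5, -120.0], [690.2999877929688, -118.80000305175781], [688.5, 318.0]]
side top 1410 ((553.765625, 118.5416488647461), (110.79367065429688, 185.5369110107422), 12.01882266998291) 88.92941480447877
[[480.29998779296875, 197.6999969482422], [518.9000244140625, 16.299999237060547], [627.2999877929688, 39.29999923706055], [588.5999755859375, 220.8000030517578]]
stop 488 [460.04034741 254.80726981  35.09453749] [581.20224155 290.12329612  52.70758471] [[459.29998779296875, 263.6000061035156], [462.20001220703125, 250.8000030517578], [582.9000244140625, 277.70001220703125], [580.0, 290.6000061035156]]
rail 1590 [[421.1000061035156, 319.79998779296875], [422.1000061035156, -120.0], [690.0999755859375, -119.4000015258789], [689.2000122070312, 320.29998779296875]]
```

```bash
python3 - <<'E'
from h import *
for n in('scene','side'):
    P=np.load(n+'.npy').reshape(-1,3)
    print(n)
    for y in range(-500,100,50):
        row=[]
        for x in range(250,800,50):
            q=P[(P[:,0]>=x)&(P[:,0]<x+50)&(P[:,1]>=y)&(P[:,1]<y+50)&(P[:,2]>-20)]
            row.append('%4d'%np.percentile(q[:,2],98) if len(q)>3 else '   .')
        print(y,' '.join(row))
T=np.array([.9425,.334]);Y=np.array([.334,-.9425]);c=np.array([175.44,-494.6])
d=np.array([-.209,.978]);B=np.array([573.5,29.3])
for g in(51,): v=B-g*d-c;print(v@T/200,v@Y/200)
E
```

```text
scene
-500  740    .    .    .    .    .    .    .    .    .    .
-450    .    .    .    .    .    .    .    .    .    .    .
-400    .    .    .    .    .    .    .    .    .    .    .
-350    .    .    .    .    .    .    .   94   93   93   93
-300    .    .    .    .    .    .   69   93   93   93   93
-250    .    .    .    .   63   68   70   93   93   93   93
-200  646  640    .   71   70   70   70   93   93   93   93
-150  579  633    2   84   81   81   81   93   94   94   94
-100  518    .    2    2    2   16    8    7    6    2    2
-50  357  230    2    2    2   23    8   22    5    2    2
0  275  240    2    2    2   89   89   88    2   96   62
50    .    .    2    2   20   89   90   89    1   60   69
side
-500    .    .    2    .    .    .    .    .    .    .    .
-450    .    .    2    .    .    .   93   94   95   95   93
-400    .    .   84   82   82   82   83   94   94   94    .
-350    .    .   72   70   70   70   70   94   93   94   92
-300    .    .   72   70   70   70   70   94   94   93   93
-250    .    .    2   72   70   70   70   93   93   93   93
-200    .    .    2   71   70   70   70   93   93   94   93
-150    .    .    2   83   82   82   83   93   93   93   94
-100  487    .    2    2    2    .    .    8    6    2    3
-50  485    .    2    3    2    .    .   23    2    2    2
0  421  234    2    2    2   90   90   89    3   97   67
50  269    .    2    2    2   90   90   89    2   94   69
2.7177050275 -1.5512679450000002
```

```bash
python3 -m pendant '[[[0.25,-0.14,0,0,0.4],[0.5,-0.28,0,0,0.4],[0.75,-0.43,0,0,0.4],[1,-0.57,0,0,0.4],[1,-0.57,0,0,0.4]]]' && python3 -m pendant '[[[0.25,-0.14,0,0,0.4],[0.5,-0.28,0,0,0.4],[0.75,-0.43,0,0,0.4],[0.95,-0.55,0,0,0.4],[0.95,-0.55,0,0,0.4],[0.95,-0.55,0,0,0.4]]]' && python3 -m pendant '[[[0.2,-0.1,0,-0.0458,0.4],[0.4,-0.22,0,-0.0917,0.4],[0.6,-0.33,0,-0.1375,0.4],[0.77,-0.43,0,-0.183,0.4],[0.77,-0.43,0,-0.229,0.4],[0.77,-0.43,0,-0.275,0.4],[0.77,-0.43,0,-0.321,0.4],[0.77,-0.43,0,-0.367,0.4],[0.77,-0.43,0,-0.413,0.4],[0.77,-0.43,0,-0.4585,0.4],[0.77,-0.43,0,-0.4585,0.4],[0.77,-0.43,0,-0.4585,0.4]]]'
python3 - <<'E'
from h import *
p,d,k=cap('wrist');cv2.imwrite('pics/w1.png',p);W=world(d,k);np.save('w1',W)
s=ctrl.sense();print(s['eef_pos'],R.from_quat(s['ee_rot'],scalar_first=True).as_matrix().round(3),s['time_s'],s['grip_width'],s['force'],s['joints'])
P=W.reshape(-1,3);P=P[(P[:,0]>420)&(P[:,0]<690)&(P[:,1]>-120)&(P[:,1]<320)]
T=P[(P[:,2]>82)&(P[:,2]<95)]
print(len(T),cv2.boxPoints(cv2.minAreaRect(T[:,:2].astype(np.float32))).round(1).tolist())
E
```

```text
time_s: 0.65
eef_pos: [327.3, -317.9, 231.3]
ee_rot: [-0.0, 0.985, 0.17, 0.0]
force: [-0.0, 0.5, 0.2]
grip_width: 0.397
grip_force: 0.0
time_s: 1.25
eef_pos: [469.2, -151.3, 231.0]
ee_rot: [-0.0, 0.985, 0.171, -0.0]
force: [-0.1, -0.2, -0.6]
grip_width: 0.4
grip_force: 0.0
time_s: 2.45
eef_pos: [584.4, -21.6, 231.2]
ee_rot: [-0.0, 0.631, 0.776, -0.0]
force: [-0.3, -0.3, 0.9]
grip_width: 0.401
grip_force: 0.0
[584.40660245 -21.41683949 231.23627703] [[-0.205  0.979 -0.   ]
 [ 0.979  0.205 -0.   ]
 [ 0.    -0.    -1.   ]] 2.5 0.3931087893194739 [-0.88355589 -0.12250313 -0.42997172] [-2.36787434e-01  4.46243770e-01  1.30754816e+00 -1.13920397e-04
  1.38804657e+00 -4.43090223e-01]
18331 [[493.8999938964844, 136.8000030517578], [519.2999877929688, 17.200000762939453], [627.7000122070312, 40.20000076293945], [602.2999877929688, 159.8000030517578]]
```

View pics/w1.png

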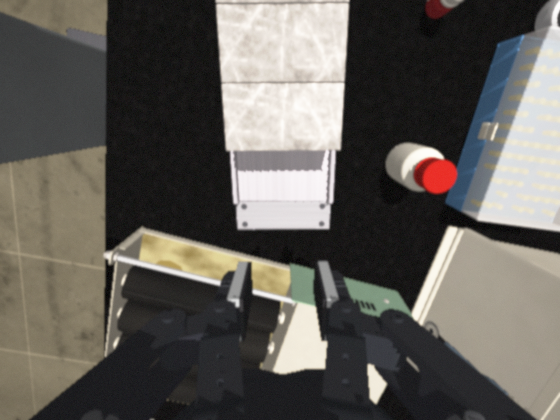

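The wrist view shows the last case's end face at row 150, centred at about (283,150), with the apron below it at (283,215) and the fingers behind on the rail's centre line. The bottle at (430,170) is well to the side. I'll check how low the camera gets before going down.

```bash
python3 - <<'E'
from h import *
print(ctrl.get_calibration('wrist')['origin'])
E
python3 -m pendant '[[[0,0,0.2,0,0.4],[0,0,0.4,0,0.4],[0,0,0.6,0,0.4],[0,0,0.8,0,0.4],[0,0,0.9,0,0.4],[0,0,0.99,0,0.4],[0,0,0.99,0,0.4],[0,0,0.99,0,0.4]]]'
```

```text
[566.54685008  60.4987051  374.44852332]
time_s: 3.3
eef_pos: [584.8, -21.0, 33.8]
ee_rot: [0.0, 0.63, 0.777, 0.0]
force: [0.4, 0.1, -0.2]
grip_width: 0.399
grip_force: 0.0
```

```bash
python3 -m pendant '[[[0.05,0,0,0,0.4],[0.1,0,0,0,0.4],[0.13,0,0,0,0.4],[0.145,0,0,0,0.4],[0.155,0,0,0,0.4],[0.165,0,0,0,0.4],[0.175,0,0,0,0.4],[0.185,0,0,0,0.4],[0.195,0,0,0,0.4],[0.205,0,0,0,0.4],[0.215,0,0,0,0.4],[0.225,0,0,0,0.4]]]'
```

```text
time_s: 4.5
eef_pos: [575.2, 23.1, 33.3]
ee_rot: [0.0, 0.629, 0.777, -0.0]
force: [0.8, -3.3, -0.3]
grip_width: 0.399
grip_force: 0.0
```

```bash
python3 -m pendant '[[[0.015,0,0,0,0.4],[0.03,0,0,0,0.4],[0.045,0,0,0,0.4],[0.06,0,0,0,0.4],[0.075,0,0,0,0.4],[0.09,0,0,0,0.4],[0.105,0,0,0,0.4],[0.12,0,0,0,0.4],[0.135,0,0,0,0.4],[0.15,0,0,0,0.4],[0.165,0,0,0,0.4],[0.18,0,0,0,0.4]]]'
python3 - <<'E'
from h import *
p,d,k=cap('side');q=p[140:270,230:390];cv2.imwrite('pics/s2.png',cv2.resize(q,None,fx=4,fy=4))
P=world(d,k).reshape(-1,3);P=P[(P[:,0]>420)&(P[:,0]<690)&(P[:,1]>-120)&(P[:,1]<320)]
ax=np.array([-.207,.978]);st=np.array([521.5,268.5])
T=P[(P[:,2]>85)&(P[:,2]<92)];a=(T[:,:2]-st)@ax;print('front top',np.percentile(a,[97,99,100]))
S=P[(P[:,2]>35)&(P[:,2]<53)&(P[:,1]>235)];a=(S[:,:2]-st)@ax;print('stop',np.percentile(a,[2,50,98]))
print(ctrl.sense()['force'])
E
```

```text
time_s: 5.7
eef_pos: [567.6, 58.6, 33.3]
ee_rot: [-0.0, 0.629, 0.777, -0.0]
force: [0.8, -3.5, -1.4]
grip_width: 0.401
grip_force: 0.0
front top [-22.84949366 -21.15218134 -19.12275292]
stop [-25.54392646   3.74745613   7.56667121]
[ 0.63220303 -1.57174043 -0.41339851]
```

View pics/s2.png

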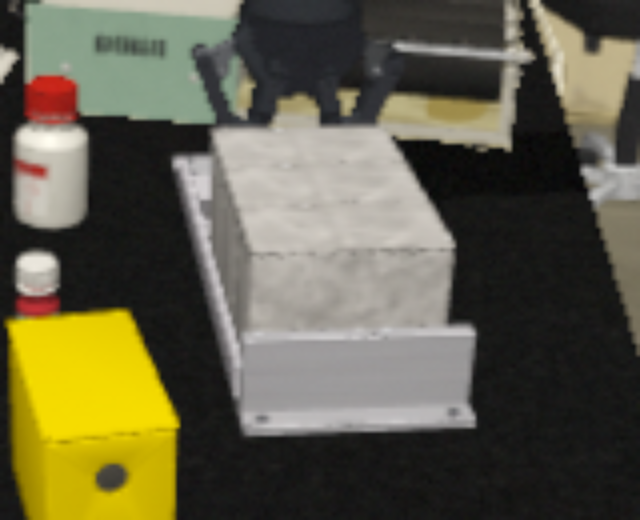

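The row is still closed up and upright in the side crop. About 15–20 mm remains to the stop plate (its top edge is at row 335). I'll keep going slowly and watch the force.

```bash
python3 -m pendant '[[[0.012,0,0,0,0.4],[0.024,0,0,0,0.4],[0.036,0,0,0,0.4],[0.046,0,0,0,0.4],[0.054,0,0,0,0.4],[0.062,0,0,0,0.4],[0.07,0,0,0,0.4]]]'; python3 -m pendant '[[[0.005,0,0,0,0.4],[0.01,0,0,0,0.4]]]';python3 -m pendant '[[[0.005,0,0,0,0.4],[0.01,0,0,0,0.4]]]'
```

```text
time_s: 6.45
eef_pos: [564.7, 72.2, 33.3]
ee_rot: [-0.0, 0.629, 0.777, -0.0]
force: [-0.4, -2.8, -0.6]
grip_width: 0.402
grip_force: 0.0
time_s: 6.65
eef_pos: [564.3, 74.1, 33.3]
ee_rot: [0.0, 0.629, 0.777, -0.0]
force: [0.8, -2.4, 0.1]
grip_width: 0.399
grip_force: 0.0
time_s: 6.85
eef_pos: [563.9, 76.0, 33.3]
ee_rot: [0.0, 0.629, 0.777, -0.0]
force: [0.8, -3.7, 0.0]
grip_width: 0.398
grip_force: 0.0
```

```bash
for i in 1; do python3 -m pendant '[[[0.005,0,0,0,0.4],[0.01,0,0,0,0.4]]]';python3 -m pendant '[[[0.005,0,0,0,0.4],[0.01,0,0,0,0.4]]]'; done
```

```text
time_s: 7.05
eef_pos: [564.2, 76.3, 33.6]
ee_rot: [0.001, 0.629, 0.778, -0.001]
force: [2.8, -18.3, -0.3]
grip_width: 0.402
grip_force: 0.0
time_s: 7.25
eef_pos: [564.3, 76.4, 33.9]
ee_rot: [0.003, 0.629, 0.778, -0.001]
force: [3.3, -31.2, 2.0]
grip_width: 0.398
grip_force: 0.0
```

The force rose to 31 N with the tool stalled, so the row is home. I'll back off slowly, go up and check.

```bash
python3 -m pendant '[[[-0.01,0,0,0,0.4],[-0.02,0,0,0,0.4],[-0.04,0,0,0,0.4],[-0.1,0,0,0,0.4],[-0.2,0,0,0,0.4],[-0.25,0,-0.1,0,0.4],[-0.25,0,-0.3,0,0.4],[-0.25,0,-0.5,0,0.4],[-0.25,0,-0.7,0,0.4],[-0.25,0,-0.8,0,0.4],[-0.25,0,-0.8,0,0.4]]]'
python3 - <<'E'
from h import *
p,d,k=cap('side');cv2.imwrite('pics/s3.png',cv2.resize(p[140:270,230:390],None,fx=4,fy=4))
p,d,k=cap('wrist');W=world(d,k).reshape(-1,3);cv2.imwrite('pics/w3.png',p)
ax=np.array([-.207,.978]);st=np.array([521.5,268.5])
T=W[(W[:,2]>83)&(W[:,2]<94)&(abs(W[:,0]-540)<80)];a=(T[:,:2]-st)@ax;print(np.percentile(a,[0,1,99,100]))
E
```

```text
time_s: 8.35
eef_pos: [574.7, 30.6, 196.5]
ee_rot: [0.002, 0.629, 0.777, 0.002]
force: [0.8, -0.2, -0.8]
grip_width: 0.4
grip_force: 0.0
[-422.270252   -183.53764651  -82.67512417  -81.37799358]
```

View pics/s3.png

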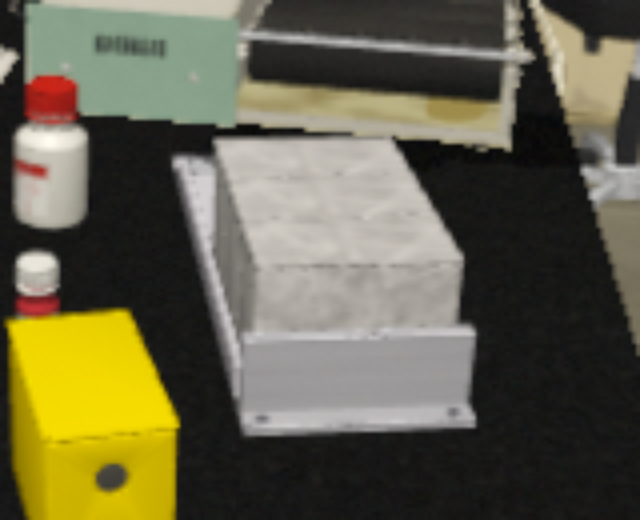

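View pics/w3.png

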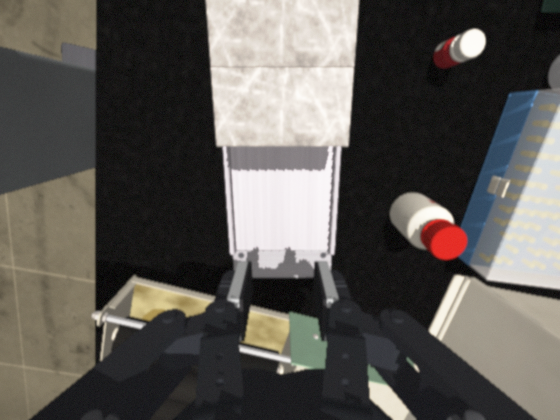

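The side crop shows the row closed up and upright near the stop plate. The wrist view shows the end face at row 145, about 184 mm from the stop's origin (185 when fully home). I'll check the stop gap once in an enlarged scene view.

```bash
python3 - <<'E'
from h import *
p,d,k=cap('scene');cv2.imwrite('pics/c3.png',cv2.resize(p[190:320,195:355],None,fx=4,fy=4,interpolation=cv2.INTER_CUBIC))
W=world(d,k).reshape(-1,3);ax=np.array([-.207,.978]);e=np.array([.978,.207]);st=np.array([521.5,268.5])
m=lambda lo,hi:W[(W[:,2]>lo)&(W[:,2]<hi)&(abs((W[:,:2]-st)@e)<62)&(abs((W[:,:2]-st)@ax+100)<130)]
for lo,hi in((83,94),(40,54)):
    a=(m(lo,hi)[:,:2]-st)@ax;print(np.percentile(a,[1,50,99]))
E
```

```text
[-183.96438982 -103.89848423   -7.93757301]
[-185.06366193 -164.08523118    1.01816947]
```

View pics/c3.png

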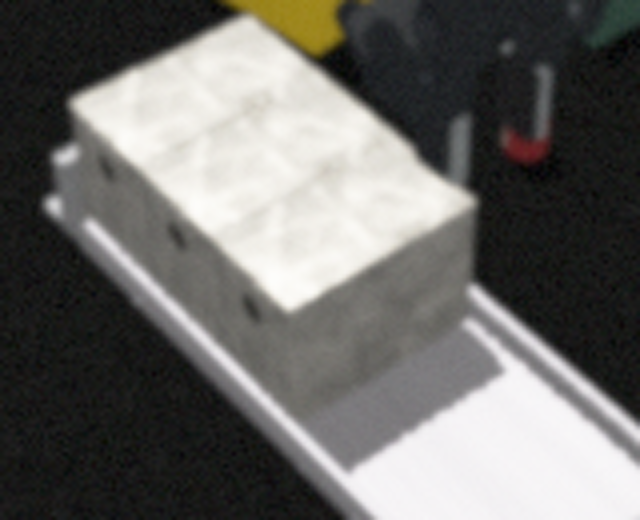

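The row stands against the stop plate (left, around (70,170)) with no gaps or tilt, and the arm is clear. I'm handing it in.

```bash
python3 -c "
from rig import ctrl
print(ctrl.finish_job())"
```

```text
the job is handed in; nothing more can be done
None
```

I pushed the row of three cases home against the stop plate, closed up and upright in the last pictures, backed the arm clear and handed the job in; no verdict came back.

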